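# Seat the mould and hold the guarded clamp lever

### The job

Push the round mould along its slide bed until it rests against the end stop at the back; only push it, never lift it. Then reach through the window of the steel guard and press the lever inside fully down without touching the guard, and finish while holding the lever down, still pressed by the fingers. Leave the loose things around the work undisturbed.

Things in the scene. Friction and masses are not known exactly. Their poses are not given: they have to be found in the camera images.
- slide_bed: fixed aluminium bed 260 (x) by 186 (y) by 8 mm on the table, beside the lever box (left or right). Origin: centre of underside; +x runs along the channel from the open front to the end stop. Rails 12 mm thick, tops 28 mm high, inner faces at y = -79 and +79 mm. End stop: dark bar, face at x = +115 mm, top 38 mm high. A mould against it has its centre at x = +40 mm.
- mould: loose round grey-green rubber mould on the bed, 150 mm diameter, 28 mm thick, 0.5 to 0.9 kg, a low aluminium cone (38 mm wide, 11 mm high) on its top. Origin: centre of underside, 8 mm above the table; z up. Starts 60 to 90 mm short of the end stop, about 4 mm play to each rail. Its rim is pushed from the open front; it slides with about 3 to 10 N.
- lever_box: fixed grey box that carries guard and lever; foot 55 mm high, from x = -60 to +120 mm and y = -80 to +80 mm. Origin at table level below the middle of the guard's window, z up, -x roughly towards the robot.
- guard: steel hood on the lever box with one window; not to be touched. Origin: centre of the window, 150 mm above the table; z: outward normal, leaning 20 degrees from vertical towards the box's -x; x up the slope, y across. Opening 100 (x) by 120 mm (y); frame bars 16 mm wide, z = -4 to +4 mm; outer size 132 by 152 mm, closed walls below.
- lever_pad: black pad of the lever, the part to press, 44 (x) by 38 (y) by 8 mm. Origin: centre of its top face; z: outward normal of that face. At rest parallel to the window, under its centre and 18 mm below the guard's origin along the guard's z. Moves with the lever.
- lever (a joint): angle of the spring lever, rad: 0 at rest, 0.30 fully down at its stop. Hinge along y, 60 mm behind the pad's centre (guard +x), so the pad's centre goes down about 18 mm along the guard's -z. Takes about 4 N at first, 8 N at the bottom; springs back when let go.
- spare_mould: loose, identical to the mould but lying directly on the table in front of the robot, between it and the work; origin at the centre of its underside
- cup: small loose steel cup, 56 mm across the rim, 50 mm high, standing behind the work; origin at the centre of its underside
- wrench: loose wrench lying flat on the table to the robot's right
- brush: loose brush lying flat on the table to the robot's left
- jar: loose amber jar, 64 mm across, 85 mm high, to the left of the work; origin at the centre of its underside
- casting: loose round aluminium casting, 44 mm across, with a 16 mm stub, 28 mm high, to the right of the work; origin at the centre of its underside
There are look-alikes about, which are no part of the job. Leave any purple, red or turquoise look-alike of the mould alone.

How it is judged (in metres and radians):
On the way, in this order (a step that is already met when the one before it is completed fails the run):
1. the mould rests against the end stop (x of mould in the frame of slide_bed above 0.036 m and z of mould in the frame of slide_bed below 0.012 m and value of joint lever below 0.05 rad), for 0.2 s.
2. the lever is pressed fully down by the fingers (value of joint lever above 0.26 rad and contact force between lever_pad and the fingers above 1 N), for 0.2 s.
At the end, for the whole second after the job is handed in: The mould lies flat on the bed within 4 mm of the end stop, at rest, and the fingers hold the lever down (joint above 0.26 of 0.30 rad, more than 1 N on the pad) (all of step 2 and x of mould in the frame of slide_bed above 0.036 m and z of mould in the frame of slide_bed below 0.012 m and linear speed of mould below 0.01 m/s); the arm keeps its last pose, push and grip.
It fails at once if the guard is touched by the robot (contact force between guard and the arm above 0.5 N or contact force between guard and the fingers above 0.5 N).
It fails at once if the mould is lifted or tipped (z of mould in the frame of slide_bed above 0.014 m or angle between mould's own z axis and vertical above 0.1 rad).
It fails at once if the lever is pressed before the mould is seated (value of joint lever above 0.1 rad and not (x of mould in the frame of slide_bed above 0.036 m and z of mould in the frame of slide_bed below 0.012 m)).
It fails at once if a loose bystander is moved by more than 15 mm (distance of any of spare_mould, cup, wrench, brush, jar, casting from where it was at the start of the episode above 0.015 m).
It also fails if it takes over 48 s, if anything falls off the work surface, if the arm or the gripper's body presses on something with over 40 N, if the wrist force passes 120 N, or if a joint passes its speed limit or range.

### The arm

A 6-joint arm with a two-finger parallel gripper is mounted at the origin on the work surface. World frame = base frame: x ahead of the robot, y to its left, z up, the work surface at z = 0. Lengths are in mm, angles in rad, forces in N, time in s.
With the tool pointing down it reaches from about 350 to 875 mm from the base axis. Payload 4.2 kg.
Tool frame: the origin (TCP) lies at the very end of the fingers, on their centre line; the grasp point (between the pads) lies 19 mm behind it (arm.tcp_to_grasp is the x of the grasp point in the tool frame, in mm); x points along the fingers, z is the direction in which the jaws open and shut, and the axes are right-handed (so a half turn about x gives the same grasp; the last joint's range is limited). The gripper opens to 85 mm and grips with 20 to 120 N. Pads are 22 mm wide; open, the fingers measure 114 mm over their backs; the gripper's body (76 mm by 85 mm) begins 54 mm behind the grasp point. The pads swing forward as they close: fully open they stand 13 mm farther back than shut.
Start: joints at [1.431, 0.385, 0.008, 0, -1.194, -0.259], TCP at [242.662, 575.946, 231.312] pointing down, gripper open.
Joint ranges: [-3.14, 3.14], [-1.21, 2.06], [-1.07, 1.41], [-3.16, 2.05], [-2.99, -0.16], [-3.1, 3.1]. Speed limits (rad/s): [2.79, 2.79, 3.14, 3.14, 3.14, 3.14].

### API

Orientations are given as a unit quaternion [x, y, z, w].
In Python, from bench import status, get_image, job, arm gives the robot as it stands.
- The arm moves only by the tool apply_moves, never from a script. Its argument "targets" is text: rows parted by semicolons, each of 5 numbers parted by spaces: the shift along the tool's x, y, z in mm, then the turn about the tool's x in degrees, then the gripper's target within -1 to 1 (shut at 1, half-way at 0, fully open at -1). In form: dx dy dz spin hand; .... A call has 1 to 10 rows; each row is the pose to reach, as a shift and turn from the pose commanded when the call began, along the tool's axes at that moment; what a row does not reach only later rows make up. A row lasts 1/12 s, in which the tool goes at most 41.7 mm and 7.16 degrees, less where a joint would pass 70% of its speed; a pose out of reach is approached as far as the arm can. A call with a gripper value outside its range is refused whole. The fingers move at their own pace and stop on an object; the grip force is fixed at half the most. Time passes only in rows, so rows that repeat a pose let the fingers close. It gives the time, the measured TCP pose, the force and the opening at its end, in the units of the state.
- status.read_state(): the state, without advancing time (a new reading comes with each control period).
- get_image(name): name is "side" or "top" or "wrist"; returns a dict with "img" (384x512x3 uint8, red, green, blue), "mtx" (3x3 intrinsics, pixels), "world_from_camera" (4x4, takes a point from camera to world coordinates). Camera axes: x right, y down, z forward; pixel columns grow to the right and rows downward; lengths in mm; the calibration is good to about 2 mm. A picture is of the moment at which its call begins. There is no depth.
- job.job_done(): hands the job in, once; it reports no verdict.
The state is a dict: "clock": time; "joints": joint angles; "joint_vel": joint speeds; "joint_efforts": joint torques, N m; "position": TCP position; "ee_rot": TCP orientation; "contact_force": force on the tool from outside, world axes, zero at the start; "wrist_torque": the same for the moment, N m; "gripper_width": finger opening in mm.
Only numpy, scipy, OpenCV 4.12 (cv2) and the standard library are available. Lean on these libraries where they do the work, as an engineer would, in place of code of your own. Each camera call takes 0.05 s, during which the arm holds its last target.

## Working session

There is one attempt and no reset: what is moved stays moved. The work goes in short steps, Python scripts to look and compute and a tool call to move; the robot and the scene stay as the last step left them, time stands still between calls to the robot, and variables do not carry over. Pictures are saved under pics/ and viewed, and the job is handed in when it is done.

Besides the shell and the picture viewer there is one more tool, called after "Emit:" as a command line: name --argument value ..., lists and objects as JSON in quotes. apply_moves: Moves the arm, as the interface text tells. Its arguments: {"type":"object","properties":{"targets":{"type":"string"}},"required":["targets"]}

```bash
ls; mkdir -p pics; python3 - <<'E'
from bench import status,get_image
import cv2
print(status.read_state())
for n in("side","top","wrist"):
    d=get_image(n); cv2.imwrite(f"pics/{n}0.png",d["img"][:,:,::-1]); print(n,d["mtx"].tolist(),d["world_from_camera"].round(3).tolist() if hasattr(d["world_from_camera"],'round') else d["world_from_camera"])
E
```

```text
pics
{'clock': 0.0, 'joints': array([ 1.43061834e+00,  3.85556665e-01,  6.62238149e-03, -5.04483563e-04,
       -1.19396649e+00, -2.58604177e-01]), 'joint_vel': array([ 0.00203917,  0.00039276,  0.00130869, -0.00063391, -0.00121802,
       -0.00078335]), 'joint_efforts': array([-2.46787513e-04, -3.92288017e+01,  1.88393247e+01,  4.18604672e+00,
       -4.69003542e-03,  1.33538612e-05]), 'position': array([242.43803547, 575.43680708, 230.21933727]), 'ee_rot': array([-0.58854798, -0.39055613,  0.589784  , -0.39144861]), 'contact_force': array([0.42960042, 0.35233818, 0.2309026 ]), 'wrist_torque': array([-0.00031127,  0.05895195, -0.02132474]), 'gripper_width': 85.55616680549404}
side [[349.07497624352396, 0.0, 249.53708958834733], [0.0, 349.07497624352396, 194.8071403119923], [0.0, 0.0, 1.0]] [[0.994, -0.06, 0.087, 411.334], [-0.106, -0.566, 0.818, -990.346], [0.0, -0.822, -0.569, 856.834], [0.0, 0.0, 0.0, 1.0]]
top [[473.5292029392725, 0.0, 256.7305154299323], [0.0, 473.5292029392725, 196.3973531404776], [0.0, 0.0, 1.0]] [[-0.029, -0.976, 0.214, 84.153], [-1.0, 0.027, -0.01, 102.133], [0.004, -0.214, -0.977, 1959.438], [0.0, 0.0, 0.0, 1.0]]
wrist [[333.5953995347814, 0.0, 257.0163395624927], [0.0, 333.5953995347814, 191.90005397483557], [0.0, 0.0, 1.0]] [[-0.389, -0.882, -0.266, 309.464], [-0.921, 0.373, 0.11, 546.568], [0.003, 0.288, -0.958, 372.973], [0.0, 0.0, 0.0, 1.0]]
```

View pics/side0.png

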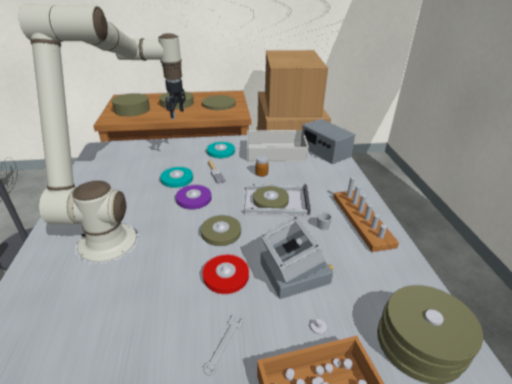

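View pics/top0.png

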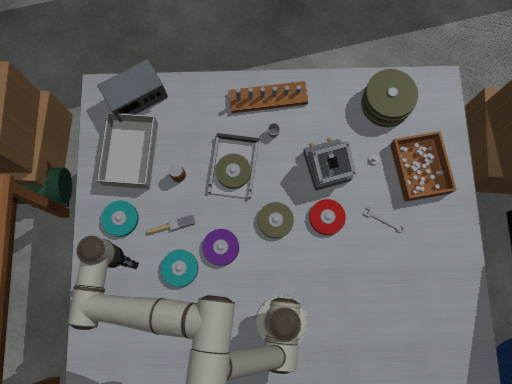

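View pics/wrist0.png

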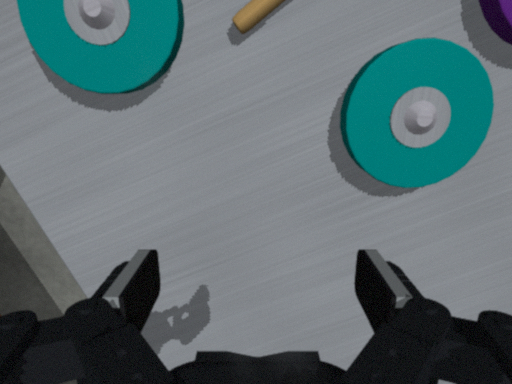

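The top view shows the bed around (233,167) with its end stop at (238,137), the mould at (233,171), the lever box at (331,163) and the spare mould at (276,220). In the side view the bed is around (277,198) and the lever box around (295,260). I'll zoom in.

```bash
python3 - <<'E'
import cv2
t=cv2.imread("pics/top0.png");s=cv2.imread("pics/side0.png")
cv2.imwrite("pics/tz1.png",cv2.resize(t[125:209,195:275],None,fx=7,fy=7,interpolation=cv2.INTER_CUBIC))
cv2.imwrite("pics/tz2.png",cv2.resize(t[130:194,296:366],None,fx=9,fy=9,interpolation=cv2.INTER_CUBIC))
cv2.imwrite("pics/sz1.png",cv2.resize(s[175:225,230:320],None,fx=8,fy=8,interpolation=cv2.INTER_CUBIC))
cv2.imwrite("pics/sz2.png",cv2.resize(s[215:300,250:340],None,fx=7,fy=7,interpolation=cv2.INTER_CUBIC))
E
```

```text
(no output)
```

View pics/tz1.png

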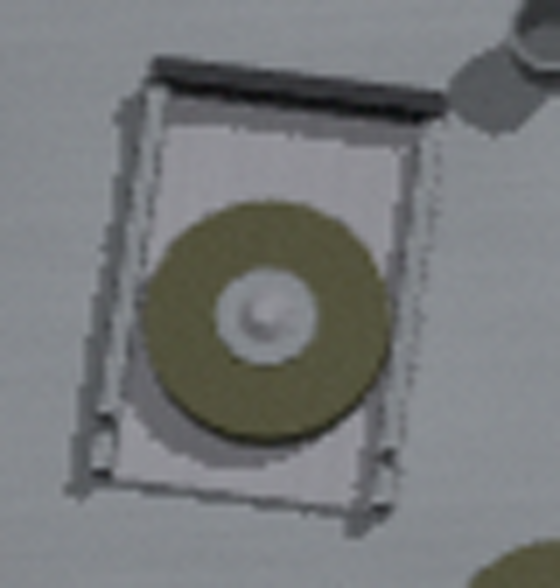

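View pics/tz2.png

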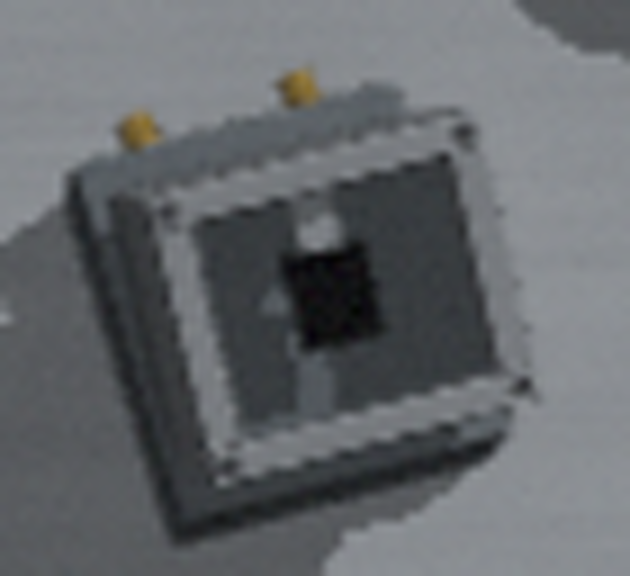

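View pics/sz1.png

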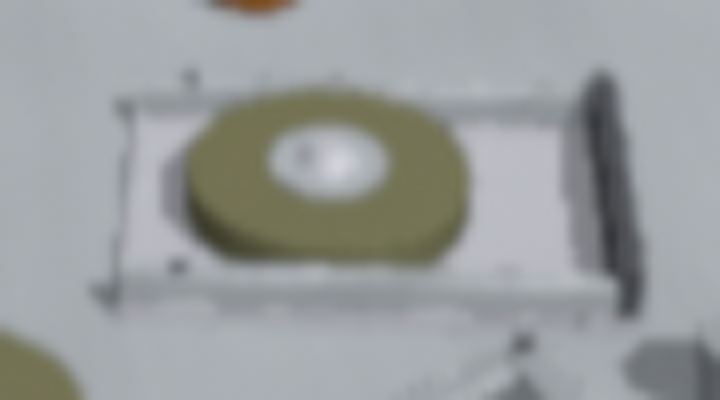

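View pics/sz2.png

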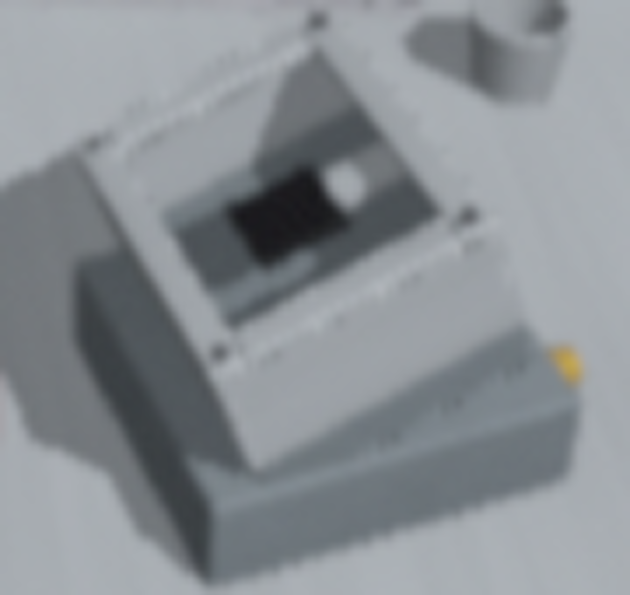

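```bash
cat > h.py <<'E'
import numpy as np,cv2
from bench import get_image,status
def ray(d,p):
    M=np.array(d["world_from_camera"]);K=np.array(d["mtx"])
    v=M[:3,:3]@np.linalg.inv(K)@np.array([p[0],p[1],1.]);return M[:3,3],v
def plane(d,p,z):
    o,v=ray(d,p);return o+v*(z-o[2])/v[2]
def tri(rs):
    A=np.zeros((3,3));b=np.zeros(3)
    for o,v in rs:
        v=v/np.linalg.norm(v);P=np.eye(3)-np.outer(v,v);A+=P;b+=P@o
    x=np.linalg.solve(A,b);return x,[np.linalg.norm(np.cross(x-o,v/np.linalg.norm(v))) for o,v in rs]
def olive(d):
    h=cv2.cvtColor(d["img"],cv2.COLOR_RGB2HSV);m=cv2.inRange(h,(20,60,40),(40,255,255))
    cs,_=cv2.findContours(m,cv2.RETR_EXTERNAL,cv2.CHAIN_APPROX_NONE)
    return [c for c in cs if cv2.contourArea(c)>150]
E
python3 - <<'E'
from h import *
np.set_printoptions(precision=1,suppress=True)
T=get_image("top");S=get_image("side")
f=lambda p,s,x,y:((p[0]+.5)/s-.5+x,(p[1]+.5)/s-.5+y)
tt=[(172,213),(462,131),(522,386),(230,468)]
ss=[(318,20),(466,215),(222,352),(96,144)]
P=[]
for a,b in zip(tt,ss):
    x,e=tri([ray(T,f(a,9,296,130)),ray(S,f(b,7,250,215))]);P.append(x);print(x,np.array(e))
P=np.array(P);print("c",P.mean(0))
ax=(P[0]+P[1]-P[2]-P[3])/2;ay=(P[0]+P[3]-P[1]-P[2])/2
n=np.cross(ax,ay);print(ax,np.linalg.norm(ax),ay,np.linalg.norm(ay),n/np.linalg.norm(n),"yaw",np.degrees(np.arctan2(ax[1],ax[0])),np.degrees(np.arctan2(-ay[0],ay[1])))
x,e=tri([ray(T,f((332,295),9,296,130)),ray(S,f((290,215),7,250,215))]);print("pad",x,e)
print("stop")
st=[tri([ray(T,f(a,7,195,125)),ray(S,f(b,8,230,175))]) for a,b in [((158,63),(600,75)),((442,98),(632,315))]]
for s in st:print(s)
for p in [(158,63),(442,98),(155,82),(440,112)]:print(plane(T,f(p,7,195,125),38))
print("front bed")
for p in [(90,485),(355,518)]:print(plane(T,f(p,7,195,125),8))
print("front outer bot")
for p in [(75,490),(355,530)]:print(plane(T,f(p,7,195,125),0))
for n,D in(("T",T),("S",S)):
    for c in olive(D):
        (cx,cy),ra,an=cv2.fitEllipse(c)
        print(n,cx,cy,ra,plane(D,(cx,cy),36),plane(D,(cx,cy),25))
# cone top
for p,D,k in [((265,312),T,(7,195,125)),((318,156),S,(8,230,175))]:print("cone",plane(D,f(p,*k),47))
E
```

```text
[ 643.5 -149.   174.3] [1.2 1.2]
[ 677.4 -278.8  173. ] [0.6 0.6]
[ 572.7 -305.7  133. ] [1.9 1.9]
[ 539.4 -174.   131.9] [2.2 2.2]
c [ 608.2 -226.9  153. ]
[104.4  26.   41.3] 115.19253751324882 [-33.6 130.8   0.1] 135.0474134015855 [-0.3 -0.1  0.9] yaw 13.978594717276481 14.399138750147777
pad [ 617.9 -224.8  128.6] [np.float64(1.494593521521479), np.float64(1.4945935215215642)]
stop
(array([782.9, 244.3,  38. ]), [np.float64(1.11327340488365), np.float64(1.1132734048837658)])
(array([762.7,  71.2,  10.3]), [np.float64(3.639145524229922), np.float64(3.6391455242296686)])
[784.1 244.2  38. ]
[756.8  71.5  38. ]
[771.9 246.2  38. ]
[747.9  72.9  38. ]
front bed
[527.8 290.4   8. ]
[502.9 131.1   8. ]
front outer bot
[526.7 300.2   0. ]
[497.2 131.4   0. ]
T 275.3233947753906 219.58837890625 (33.55055236816406, 33.97076416015625) [405.1   9.2  36. ] [406.9   8.7  25. ]
T 232.8871612548828 170.45265197753906 (32.69938659667969, 33.25069808959961) [619.4 180.   36. ] [622.4 180.4  25. ]
T 389.00921630859375 96.07719421386719 (46.39113998413086, 53.93196105957031) [ 936.8 -507.2   36. ] [ 941.7 -510.7   25. ]
S 428.989501953125 334.28887939453125 (90.23787689208984, 104.2564926147461) [ 936.8 -498.8   36. ] [ 943.8 -492.2   25. ]
S 220.4671173095703 230.27874755859375 (27.48554039001465, 38.19356155395508) [409.1 -22.9  36. ] [409.   -9.9  25. ]
S 270.2658996582031 197.2281494140625 (19.636581420898438, 34.861656188964844) [619.5 163.3  36. ] [622.3 178.7  25. ]
S 218.71250915527344 102.27623748779297 (13.328292846679688, 33.00661849975586) [ 446.7 1294.8   36. ] [ 447.2 1325.4   25. ]
S 130.3284912109375 104.56558227539062 (21.34385108947754, 38.53404235839844) [-134.5 1312.7   36. ] [-141.8 1343.5   25. ]
cone [622.  181.3  47. ]
cone [616.3 170.5  47. ]
```

```bash
cat >> h.py <<'E'
from scipy.spatial.transform import Rotation as R
def delta(tgt,yaw=None):
    "yaw: wanted direction (deg) of tool z in world, mod 180"
    s=status.read_state();r=R.from_quat(s["ee_rot"]).as_matrix()
    print("tool axes",r.T.round(3).tolist());d=r.T@(np.array(tgt)-s["position"])
    print("clock",round(s["clock"],2),"pos",s["position"].round(1),"F",s["contact_force"].round(1),"w",round(s["gripper_width"],1),"j",s["joints"].round(2))
    out=0
    if yaw is not None:
        z=r[:,2];cur=np.degrees(np.arctan2(z[1],z[0]));dy=(yaw-cur+90)%180-90
        out=-dy  # tool x points down
    print("delta",d.round(1),"spin",round(out,1))
E
python3 - <<'E'
from h import *
delta((480,200,230),81)
E
```

```text
tool axes [[-0.0, -0.001, -1.0], [0.922, -0.388, 0.0], [-0.388, -0.922, 0.001]]
clock 0.25 pos [242.6 575.7 230.8] F [-0.2 -0.   0.3] w 85.6 j [ 1.43  0.39  0.01 -0.   -1.19 -0.26]
delta [  1.1 364.7 254. ] spin -13.9
```

Emit:
apply_moves --targets "0 40 28 -2 1; 0 80 56 -5 1; 0 120 84 -7 1; 0 160 112 -9 1; 0 200 140 -11 1; 0 240 168 -14 1; 0 280 196 -14 1; 0 320 224 -14 1; 0 365 254 -14 1; 0 365 254 -14 1"

```text
clock: 1.08
position: [465.8, 221.8, 231.6]
ee_rot: [0.537, 0.46, -0.537, 0.46]
contact_force: [1.5, 1.3, 0.2]
gripper_width: -0.0
```

```bash
python3 - <<'E'
from h import *
delta((480,200,230),81)
d=get_image("wrist");np.save("w1.npy",d,allow_pickle=True);cv2.imwrite("pics/w1.png",cv2.resize(d["img"][:,:,::-1],None,fx=1.5,fy=1.5))
E
```

```text
tool axes [[0.0, 0.0, -1.0], [0.988, -0.153, 0.0], [-0.153, -0.988, -0.001]]
clock 1.08 pos [465.8 221.8 231.6] F [1.5 1.3 0.2] w -0.0 j [ 0.76  0.2  -0.26 -0.   -1.12  0.66]
delta [ 1.6 17.4 19.4] spin 0.2
```

View pics/w1.png

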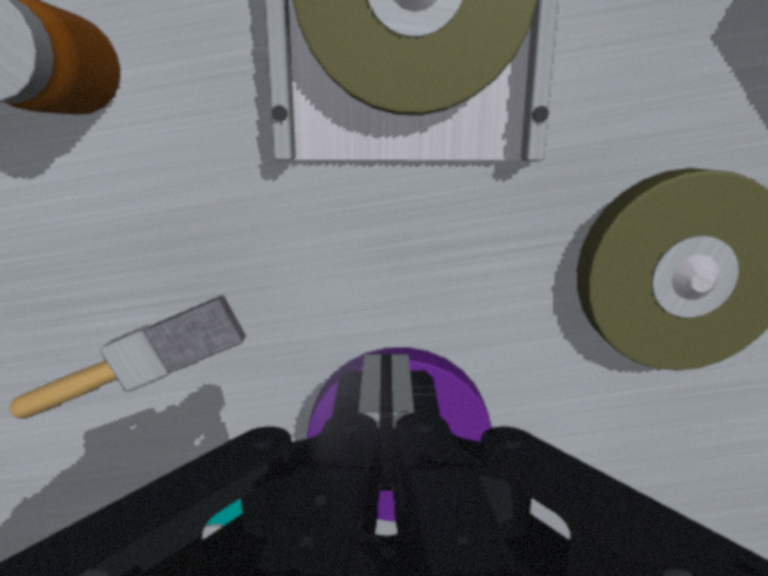

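The wrist view shows the bed square to the picture: rail screws at (279,114) and (540,114), front edge at row 160, mould rim bottom at (413,113). These pixels are in the 1.5x picture.

```bash
python3 - <<'E'
from h import *
delta((480,200,230),81)
d=np.load("w1.npy",allow_pickle=True).item()
g=lambda p:((p[0]+.5)/1.5-.5,(p[1]+.5)/1.5-.5)
a,b=[plane(d,g(p),28) for p in((279,114),(540,114))];print(a,b,np.linalg.norm(a-b),"yaw",np.degrees(np.arctan2(-(a-b)[0],(a-b)[1])),"mid",(a+b)/2)
a,b=[plane(d,g(p),28) for p in((275,159),(545,159))];print(a,b,np.linalg.norm(a-b),"mid",(a+b)/2)
print("rim",plane(d,g((413,113)),36),plane(d,g((413,113)),8))
E
```

```text
tool axes [[0.0, -0.002, -1.0], [0.987, -0.159, 0.0], [-0.159, -0.987, 0.002]]
clock 1.13 pos [468.2 216.8 231.5] F [ 2.7 -1.5  0.4] w 0.1 j [ 0.75  0.2  -0.26  0.   -1.12  0.66]
delta [ 1.5 14.3 14.7] spin -0.2
[562.9077399 276.4129046  28.       ] [536.60811414 107.711802    28.        ] 170.73878392059692 yaw -8.860792004143965 mid [549.75792702 192.0623533   28.        ]
[535.40861348 285.18792878  28.        ] [507.51246792 106.29130842  28.        ] 181.0585422321677 mid [521.4605407 195.7396186  28.       ]
rim [549.73052076 190.18919108  36.        ] [550.74001226 188.56169463   8.        ]
```

Emit:
apply_moves --targets "30 18 0 0 1; 65 37 0 0 1; 100 37 0 0 1; 130 37 0 0 1; 130 37 0 0 1; 130 37 0 0 1"

```text
clock: 1.63
position: [501.3, 217.4, 100.4]
ee_rot: [-0.536, -0.46, 0.538, -0.46]
contact_force: [1.4, 0.2, 1.4]
gripper_width: -0.1
```

```bash
python3 - <<'E'
from h import *
delta((516.6,196.4,15),81.1)
E
```

```text
tool axes [[-0.003, -0.003, -1.0], [0.988, -0.154, -0.002], [-0.154, -0.988, 0.003]]
clock 1.63 pos [501.3 217.4 100.4] F [1.4 0.2 1.4] w -0.1 j [ 0.71  0.39 -0.36  0.   -0.83  0.71]
delta [85.4 18.5 18.2] spin 0.1
```

Emit:
apply_moves --targets "20 9 9 0 1; 50 18 18 0 1; 75 18 18 0 1; 85 18 18 0 1; 85 18 18 0 1; 85 18 18 0 1"

```text
clock: 2.13
position: [518.0, 198.6, 18.1]
ee_rot: [0.538, 0.46, -0.536, 0.461]
contact_force: [-0.0, 0.5, 1.5]
gripper_width: -0.1
```

```bash
python3 - <<'E'
from h import *
delta((604.6,182.6,15),81.1)
d=get_image("wrist");cv2.imwrite("pics/w2.png",d["img"][:,:,::-1])
E
```

```text
tool axes [[0.003, 0.001, -1.0], [0.988, -0.152, 0.002], [-0.152, -0.988, -0.002]]
clock 2.13 pos [518.  198.6  18.1] F [-0.   0.5  1.5] w -0.1 j [ 0.66  0.51 -0.41  0.   -0.64  0.76]
delta [ 3.4 88.   2.6] spin 0.1
```

View pics/w2.png

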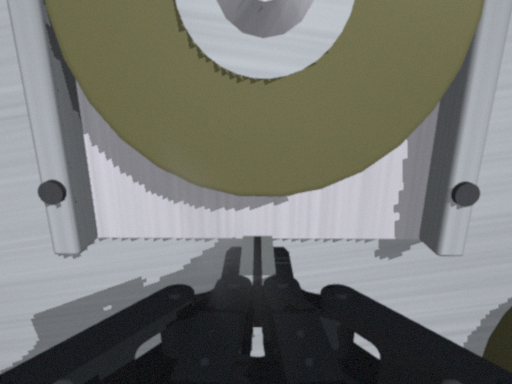

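The shut fingers at (257,265) are centred in the channel, just short of the mould's rim at (265,195). Pushing slowly now.

Emit:
apply_moves --targets "0 5 0 0 1; 0 11 0 0 1; 0 17 1 0 1; 0 22 1 0 1; 0 27 1 0 1; 0 32 2 0 1; 0 37 2 0 1; 0 42 2 0 1; 0 47 2 0 1; 0 52 2 0 1"

```text
clock: 3.02
position: [568.1, 187.3, 16.1]
ee_rot: [-0.537, -0.46, 0.537, -0.46]
contact_force: [-3.9, 0.8, 2.7]
gripper_width: -0.1
```

Emit:
apply_moves --targets "0 4 0 0 1; 0 8 0 0 1; 0 12 0 0 1; 0 16 0 0 1; 0 20 0 0 1; 0 23 0 0 1; 0 26 0 0 1; 0 28 0 0 1; 0 28 0 0 1"

```text
clock: 3.77
position: [596.3, 183.1, 16.2]
ee_rot: [0.537, 0.46, -0.537, 0.46]
contact_force: [-1.8, 0.5, -0.5]
gripper_width: 0.3
```

```bash
python3 - <<'E'
from h import *
delta((604.6,182.6,15),81.1)
d=get_image("wrist");cv2.imwrite("pics/w3.png",d["img"][:,:,::-1])
T=get_image("top")
cv2.imwrite("pics/t3.png",cv2.resize(T["img"][125:209,195:275,::-1],None,fx=7,fy=7,interpolation=cv2.INTER_CUBIC))
E
```

```text
tool axes [[0.001, 0.0, -1.0], [0.988, -0.154, 0.001], [-0.154, -0.988, -0.0]]
clock 3.77 pos [596.3 183.1  16.2] F [-1.8  0.5 -0.5] w 0.3 j [ 0.56  0.6  -0.23  0.   -0.74  0.86]
delta [ 1.2  8.3 -0.8] spin 0.0
```

View pics/t3.png

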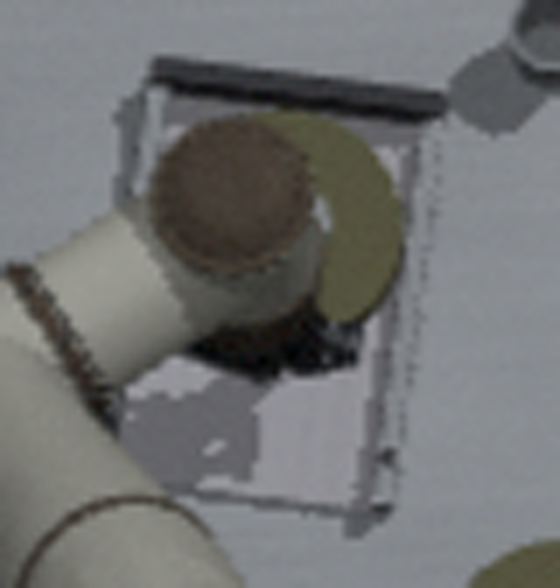

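View pics/w3.png

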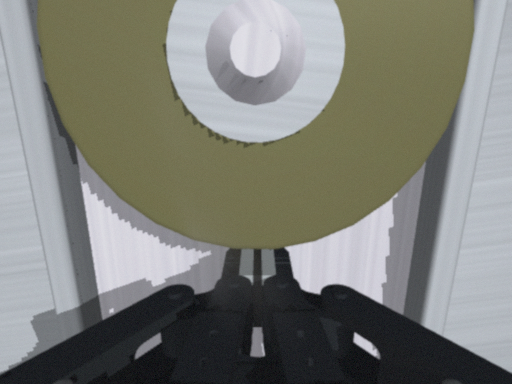

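The mould's far edge is still about 8 mm short of the stop in the top view, so I'll push on gently and watch the force.

Emit:
apply_moves --targets "0 3 0 0 1; 0 5 0 0 1; 0 7 0 0 1; 0 8 0 0 1; 0 9 0 0 1; 0 9 0 0 1; 0 9 0 0 1"

```text
clock: 4.45
position: [604.2, 181.8, 16.4]
ee_rot: [-0.537, -0.46, 0.537, -0.46]
contact_force: [-3.8, 0.7, 2.0]
gripper_width: 0.1
```

Emit:
apply_moves --targets "0 1 0 0 1; 0 2 0 0 1; 0 3 0 0 1; 0 3 0 0 1; 0 3 0 0 1"

```text
clock: 4.87
position: [604.2, 181.7, 16.4]
ee_rot: [-0.535, -0.461, 0.539, -0.459]
contact_force: [-12.8, 4.6, 8.1]
gripper_width: -0.0
```

It stalled at x=604.2 (predicted 604.6) with the force rising to 13 N, so the mould is seated. I'll back off, go up and check.

Emit:
apply_moves --targets "0 1 0 0 1; 0 1 0 0 1; 0 -10 0 0 1; 0 -30 0 0 1; -30 -40 0 0 1; -70 -40 0 0 1; -110 -40 0 0 1; -150 -40 0 0 1; -190 -40 0 0 1; -230 -40 0 0 1"

```text
clock: 5.7
position: [569.0, 187.5, 249.4]
ee_rot: [0.539, 0.459, -0.535, 0.461]
contact_force: [1.1, 1.0, -0.3]
gripper_width: 0.0
```

```bash
python3 - <<'E'
from h import *
delta((590,-200,260),104.2)
d=get_image("wrist");cv2.imwrite("pics/w4.png",cv2.resize(d["img"][:,:,::-1],None,fx=1.5,fy=1.5))
S=get_image("side")
cv2.imwrite("pics/s4.png",cv2.resize(S["img"][175:225,230:320,::-1],None,fx=8,fy=8,interpolation=cv2.INTER_CUBIC))
g=[]
for c in olive(S):
    (cx,cy),ra,an=cv2.fitEllipse(c);print(cx,cy,plane(S,(cx,cy),25))
E
```

```text
tool axes [[0.005, 0.002, -1.0], [0.988, -0.154, 0.004], [-0.154, -0.988, -0.002]]
clock 5.7 pos [569.  187.5 249.4] F [ 1.1  1.  -0.3] w 0.0 j [ 0.59  0.33 -0.03  0.   -1.21  0.83]
delta [-11.1  80.3 379.7] spin -23.0
428.94775390625 334.3130798339844 [ 943.65969428 -492.23491678   25.        ]
220.4957275390625 230.27255249023438 [409.14489338  -9.91297993  25.        ]
286.7441101074219 197.76686096191406 [689.50592758 167.73913308  25.        ]
218.69146728515625 102.2508316040039 [ 447.05515293 1325.95657562   25.        ]
130.3341522216797 104.55208587646484 [-141.85430514 1343.79238803   25.        ]
176.21408081054688 100.09407806396484 [ 157.4394459  1398.99622491   25.        ]
```

View pics/s4.png

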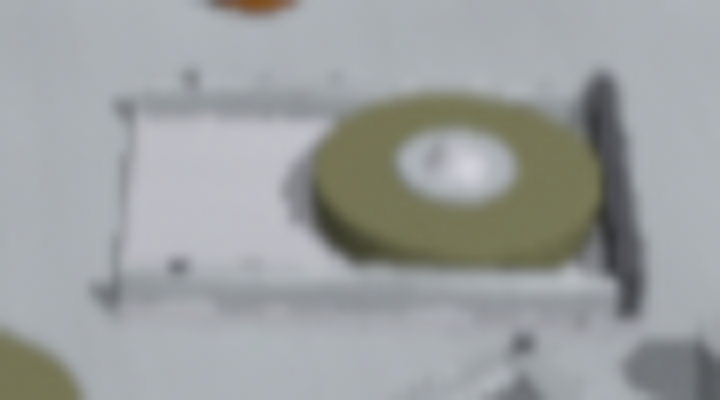

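View pics/w4.png

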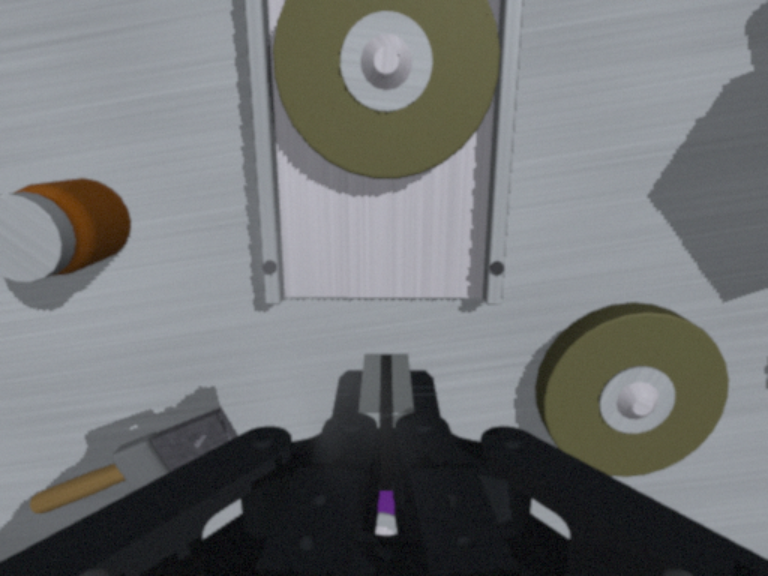

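The mould touches the end stop in the side view and moved about 68 mm, as expected. Next is the view over the guard.

Emit:
apply_moves --targets "-8 3 40 -3 1; -12 6 80 -6 1; -15 9 120 -9 1; -15 12 160 -12 1; -15 15 200 -15 1; -15 18 240 -18 1; -15 21 280 -21 1; -15 24 320 -23 1; -15 26 360 -23 1; -15 28 400 -23 1"

```text
clock: 6.63
position: [534.7, -214.7, 261.9]
ee_rot: [0.435, 0.556, -0.434, 0.559]
contact_force: [1.2, 0.3, -1.0]
gripper_width: -0.0
```

```bash
python3 - <<'E'
from h import *
delta((530,-245,262),104.2)
E
```

```text
tool axes [[0.004, -0.002, -1.0], [0.97, 0.245, 0.003], [0.245, -0.97, 0.002]]
clock 6.63 pos [ 534.7 -214.7  261.9] F [ 1.2  0.3 -1. ] w -0.0 j [-0.1   0.28 -0.07  0.   -1.22  1.92]
delta [ -0.  -12.   28.2] spin -0.0
```

Emit:
apply_moves --targets "0 -6 15 0 1; 0 -12 28 0 1; 0 -12 28 0 1; 0 -12 28 0 1; 0 -12 28 0 1"

```text
clock: 7.05
position: [529.8, -242.2, 261.4]
ee_rot: [0.435, 0.557, -0.434, 0.558]
contact_force: [0.1, 1.2, 0.4]
gripper_width: 0.0
```

```bash
python3 - <<'E'
from h import *
delta((530,-245,262),104.2)
d=get_image("wrist");np.save("w5.npy",d,allow_pickle=True);cv2.imwrite("pics/w5.png",cv2.resize(d["img"][:,:,::-1],None,fx=1.5,fy=1.5))
print(d["world_from_camera"])
E
```

```text
tool axes [[0.001, -0.001, -1.0], [0.97, 0.245, 0.001], [0.245, -0.97, 0.001]]
clock 7.05 pos [ 529.8 -242.2  261.4] F [0.1 1.2 0.4] w 0.0 j [-0.15  0.29 -0.05  0.   -1.22  1.97]
delta [-0.6 -0.5  2.8] spin -0.0
[[ 2.43902704e-01 -9.29020925e-01 -2.78265327e-01  5.99991463e+02]
 [-9.69797987e-01 -2.33106089e-01 -7.17873025e-02 -2.24764490e+02]
 [ 1.82656423e-03  2.87370271e-01 -9.57817828e-01  4.04174105e+02]
 [ 0.00000000e+00  0.00000000e+00  0.00000000e+00  1.00000000e+00]]
```

View pics/w5.png

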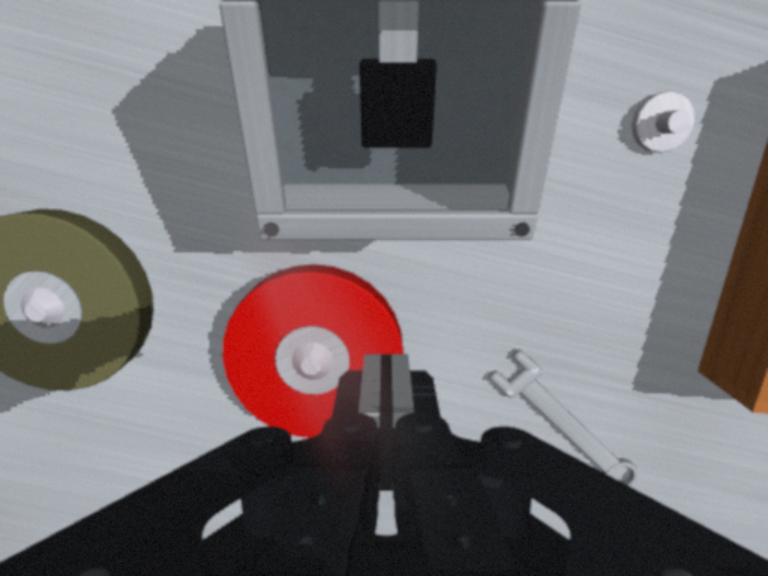

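In the 1.5x wrist picture the near guard screws are at (271,229) and (522,229), and the pad spans columns 360–435 and rows 59–147.

```bash
python3 - <<'E'
from h import *
np.set_printoptions(precision=1,suppress=True)
d=np.load("w5.npy",allow_pickle=True).item()
g=lambda p:((p[0]+.5)/1.5-.5,(p[1]+.5)/1.5-.5)
a,b=[plane(d,g(p),134) for p in((271,229),(522,229))];print(a,b,np.linalg.norm(a-b),np.degrees(np.arctan2(-(a-b)[0],(a-b)[1])))
y=np.radians(14.2);ex=np.array([np.cos(y),np.sin(y),0]);n=np.array([-np.sin(np.radians(20))*np.cos(y),-np.sin(np.radians(20))*np.sin(y),np.cos(np.radians(20))])
sx=np.cos(np.radians(20))*ex+np.array([0,0,np.sin(np.radians(20))])
G=(a+b)/2+58*sx-4*n;print("guard origin",G)
for zc,k in((133.1,0),):
    f=plane(d,g((398,60)),133.1+22*.342);c=plane(d,g((398,147)),133.1-22*.342);print("pad far,near",f,c,(f+c)/2)
print("pad rest pred",G-18*n,"pressed",G-36*n)
l=[plane(d,g((x,103)),133.1) for x in(361,435)];print(l)
E
```

```text
[ 538.9 -176.2  134. ] [ 572.2 -308.8  134. ] 136.65810436627925 14.098633213890269
guard origin [ 609.7 -228.8  150.1]
pad far,near [ 636.6 -222.2  140.6] [ 597.2 -232.7  125.6] [ 616.9 -227.4  133.1]
pad rest pred [ 615.6 -227.3  133.2] pressed [ 621.6 -225.8  116.2]
[array([ 613.6, -208.9,  133.1]), array([ 622.8, -245.4,  133.1])]
```

```bash
python3 - <<'E'
from h import *
delta((609,-229,190),104.2)
E
```

```text
tool axes [[0.001, -0.0, -1.0], [0.969, 0.245, 0.001], [0.245, -0.969, 0.001]]
clock 7.1 pos [ 529.8 -241.8  261.5] F [0.1 0.6 0.3] w -0.0 j [-0.15  0.29 -0.05  0.   -1.22  1.97]
delta [71.6 79.9  7. ] spin -0.0
```

Emit:
apply_moves --targets "0 20 2 0 1; 0 45 4 0 1; 0 70 6 0 1; 0 80 7 0 1; 20 80 7 0 1; 45 80 7 0 1; 65 80 7 0 1; 71 80 7 0 1; 71 80 7 0 1; 71 80 7 0 1"

```text
clock: 7.93
position: [609.1, -229.3, 191.3]
ee_rot: [0.434, 0.557, -0.434, 0.559]
contact_force: [-0.3, -0.4, 1.1]
gripper_width: -0.0
```

```bash
python3 - <<'E'
from h import *
delta((609,-229,145),104.2)
S=get_image("side");cv2.imwrite("pics/s6.png",cv2.resize(S["img"][190:310,235:355,::-1],None,fx=5,fy=5,interpolation=cv2.INTER_CUBIC))
E
```

```text
tool axes [[0.001, -0.001, -1.0], [0.969, 0.245, 0.001], [0.245, -0.969, 0.001]]
clock 7.93 pos [ 609.1 -229.3  191.3] F [-0.3 -0.4  1.1] w -0.0 j [-0.11  0.46  0.02  0.   -1.13  1.93]
delta [46.3 -0.  -0.3] spin 0.0
```

View pics/s6.png

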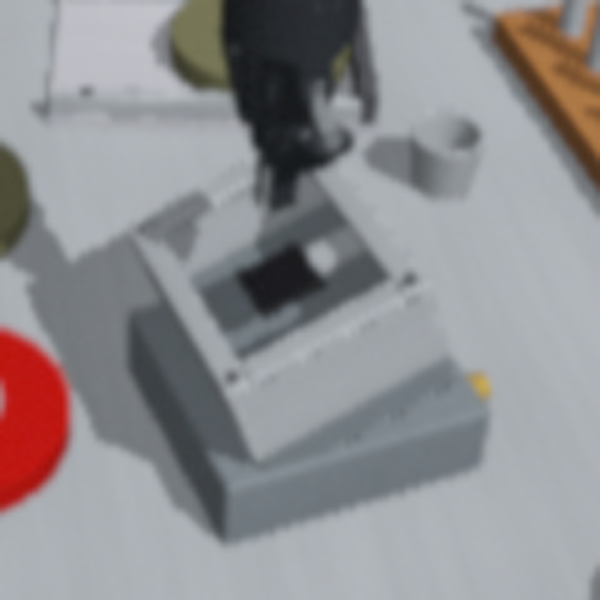

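```bash
python3 - <<'E'
from h import *
S=get_image("side");c=S["img"][160:250,265:335,::-1];c=np.clip(c.astype(float)*1.8,0,255).astype('uint8');cv2.imwrite("pics/s7.png",cv2.resize(c,None,fx=6.6,fy=6.6,interpolation=cv2.INTER_CUBIC))
T=get_image("top");cv2.imwrite("pics/t7.png",cv2.resize(T["img"][120:200,290:370,::-1],None,fx=7,fy=7,interpolation=cv2.INTER_CUBIC))
M=np.array(S["world_from_camera"]);K=np.array(S["mtx"])
st=status.read_state();r=R.from_quat(st["ee_rot"]).as_matrix()
for l in [(0,0,0),(-50,0,30),(-50,0,-30),(-50,30,0),(-73,38,42),(-73,38,-42),(-73,-38,42),(-73,-38,-42)]:
    p=st["position"]+r@np.array(l);q=K@(M[:3,:3].T@(p-M[:3,3]));q=q[:2]/q[2];print(l,(q-[265,160])*6.6)
E
```

```text
(0, 0, 0) [161.3863797  465.59508398]
(-50, 0, 30) [199.83856194 418.19191059]
(-50, 0, -30) [138.77729334 336.83788664]
(-50, 30, 0) [231.29808544 361.51889535]
(-73, 38, 42) [299.43019678 371.96657936]
(-73, 38, -42) [208.18611912 261.78994848]
(-73, -38, 42) [132.56384294 412.61498555]
(-73, -38, -42) [ 50.20631743 297.42032967]
```

View pics/s7.png

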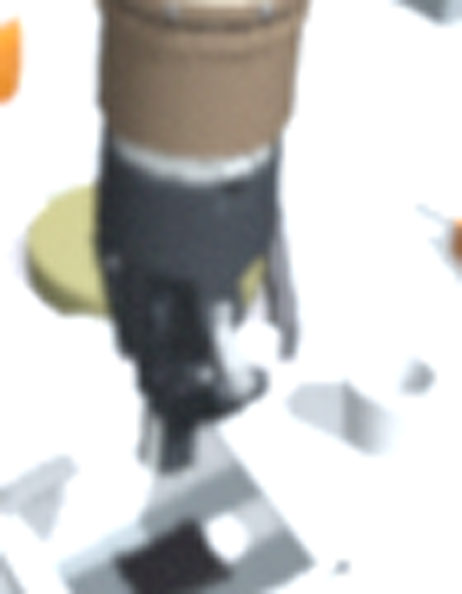

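View pics/t7.png

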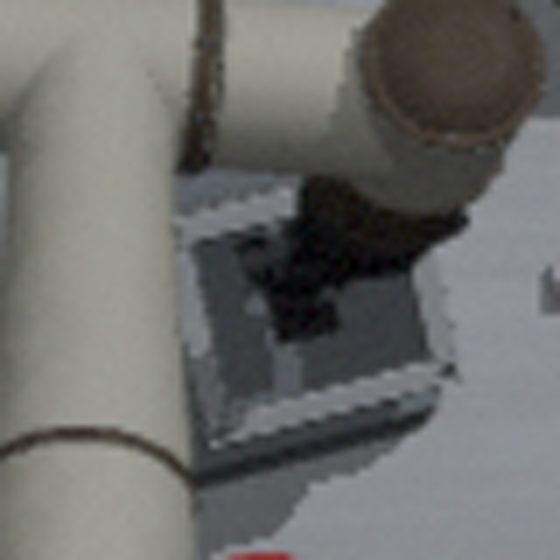

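The wide dark linkage is about 58 mm out at 82 mm above the tip, but only 25 mm out at 48 mm. At full press it stays well above the frame bars and inside the window, so I'm going down.

Emit:
apply_moves --targets "10 0 0 0 1; 22 0 0 0 1; 34 0 0 0 1; 42 0 0 0 1; 46 0 0 0 1; 46 0 0 0 1; 46 0 0 0 1"

```text
clock: 8.67
position: [608.7, -229.5, 144.6]
ee_rot: [0.435, 0.558, -0.435, 0.558]
contact_force: [0.7, 0.3, 0.3]
gripper_width: 0.1
```

```bash
python3 - <<'E'
from h import *
delta((609,-229,114),104.2)
d=get_image("wrist");cv2.imwrite("pics/w8.png",d["img"][:,:,::-1])
E
```

```text
tool axes [[0.0, -0.0, -1.0], [0.97, 0.245, 0.0], [0.245, -0.97, 0.0]]
clock 8.67 pos [ 608.7 -229.5  144.6] F [0.7 0.3 0.3] w 0.1 j [-0.11  0.49 -0.04  0.   -1.03  1.93]
delta [30.6  0.4 -0.4] spin -0.0
```

View pics/w8.png

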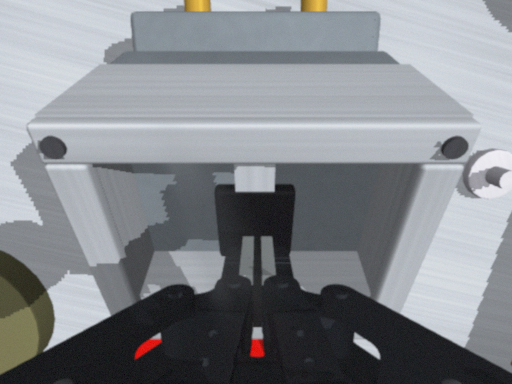

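The fingertips at about (257,245) are centred over the pad (columns 216–295) and well inside the window. Pressing.

Emit:
apply_moves --targets "3 0 0 0 1; 6 0 0 0 1; 9 0 0 0 1; 12 0 0 0 1; 14 0 0 0 1; 16 0 0 0 1; 18 0 0 0 1; 20 0 0 0 1; 20 0 0 0 1"

```text
clock: 9.47
position: [609.8, -229.6, 125.5]
ee_rot: [0.435, 0.557, -0.434, 0.559]
contact_force: [0.2, 1.3, 6.3]
gripper_width: 0.2
```

Emit:
apply_moves --targets "2 0 0 0 1; 4 0 0 0 1; 6 0 0 0 1; 8 0 0 0 1; 9 0 0 0 1; 10 0 0 0 1; 10 0 0 0 1"

```text
clock: 10.05
position: [610.1, -230.0, 116.4]
ee_rot: [0.435, 0.556, -0.434, 0.56]
contact_force: [-0.4, -1.0, 6.7]
gripper_width: 0.0
```

Emit:
apply_moves --targets "1 0 0 0 1; 2 0 0 0 1; 3 0 0 0 1; 3 0 0 0 1; 3 0 0 0 1"

```text
clock: 10.47
position: [610.1, -230.1, 113.6]
ee_rot: [0.435, 0.556, -0.434, 0.56]
contact_force: [-0.9, -1.1, 7.3]
gripper_width: 0.0
```

Emit:
apply_moves --targets "1 0 0 0 1; 2 0 0 0 1; 2 0 0 0 1; 2 0 0 0 1"

```text
clock: 10.8
position: [610.0, -230.1, 111.6]
ee_rot: [0.435, 0.556, -0.434, 0.56]
contact_force: [-0.6, -0.8, 7.3]
gripper_width: 0.3
```

Emit:
apply_moves --targets "1 0 0 0 1; 2 0 0 0 1; 2 0 0 0 1; 2 0 0 0 1"

```text
clock: 11.13
position: [610.2, -230.2, 110.9]
ee_rot: [0.435, 0.556, -0.434, 0.56]
contact_force: [-2.3, 0.9, 12.6]
gripper_width: 0.3
```

Emit:
apply_moves --targets "1 0 0 0 1; 2 0 0 0 1; 2 0 0 0 1; 2 0 0 0 1"

```text
clock: 11.47
position: [610.4, -230.3, 110.7]
ee_rot: [0.434, 0.556, -0.434, 0.561]
contact_force: [-4.9, 2.4, 17.9]
gripper_width: -0.2
```

```bash
python3 - <<'E'
from h import *
delta((609,-229,114),104.2)
d=get_image("wrist");cv2.imwrite("pics/w9.png",d["img"][:,:,::-1])
S=get_image("side");cv2.imwrite("pics/s9.png",cv2.resize(S["img"][200:290,255:345,::-1],None,fx=6.6,fy=6.6,interpolation=cv2.INTER_CUBIC))
E
```

```text
tool axes [[0.006, -0.003, -1.0], [0.969, 0.246, 0.005], [0.246, -0.969, 0.005]]
clock 11.47 pos [ 610.4 -230.3  110.7] F [-4.9  2.4 17.9] w -0.2 j [-0.11  0.53 -0.08  0.   -0.96  1.93]
delta [-3.3 -1.  -1.6] spin 0.1
```

View pics/w9.png

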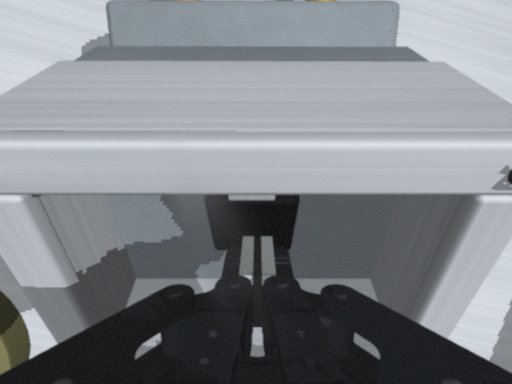

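View pics/s9.png

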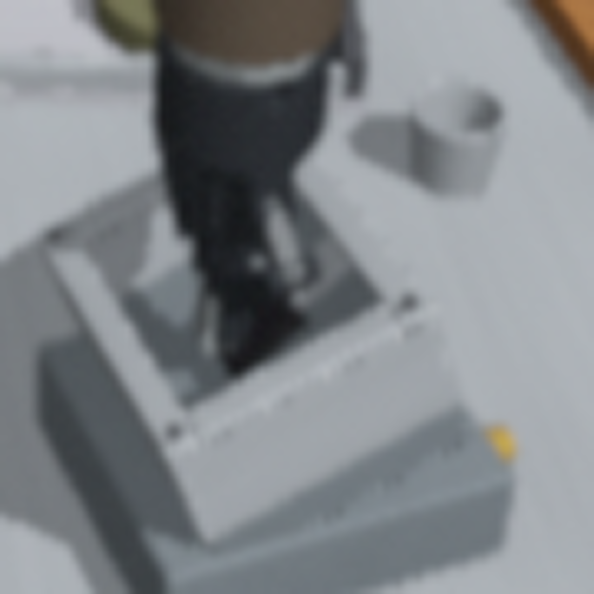

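The fingers are on the pad, and the travel stopped at z≈110.8 while the force rose from 7 to 18 N, so the lever is at its stop. I'll hold there and check the mould once more.

Emit:
apply_moves --targets "0 0 0 0 1; 0 0 0 0 1; 0 0 0 0 1; 0 0 0 0 1; 0 0 0 0 1; 0 0 0 0 1"

```text
clock: 12.07
position: [610.4, -230.2, 110.7]
ee_rot: [0.434, 0.556, -0.434, 0.561]
contact_force: [-5.1, 3.0, 17.7]
gripper_width: 0.3
```

```bash
python3 - <<'E'
from h import *
delta((609,-229,114),104.2)
S=get_image("side");T=get_image("top")
for n,D in(("S",S),("T",T)):
    for c in olive(D):
        (cx,cy),ra,an=cv2.fitEllipse(c);print(n,cx,cy,plane(D,(cx,cy),25))
cv2.imwrite("pics/t10.png",cv2.resize(T["img"][125:209,195:275,::-1],None,fx=7,fy=7,interpolation=cv2.INTER_CUBIC))
E
```

```text
tool axes [[0.006, -0.003, -1.0], [0.969, 0.246, 0.005], [0.246, -0.969, 0.005]]
clock 12.07 pos [ 610.4 -230.2  110.7] F [-5.1  3.  17.7] w 0.3 j [-0.11  0.53 -0.08  0.   -0.96  1.93]
delta [-3.3 -1.  -1.5] spin 0.1
S 428.9920959472656 334.3236083984375 [ 943.76042371 -492.27691255   25.        ]
S 220.40745544433594 230.23013305664062 [408.83320557  -9.64122264  25.        ]
S 120.71233367919922 103.5450210571289 [-209.53627152 1370.03968106   25.        ]
S 175.8754425048828 100.13375854492188 [ 155.17250981 1398.43979044   25.        ]
T 235.18301391601562 155.56924438476562 [687.85601883 169.45449004  25.        ]
T 389.5751647949219 95.67762756347656 [ 943.50758495 -513.33797309   25.        ]
```

View pics/t10.png

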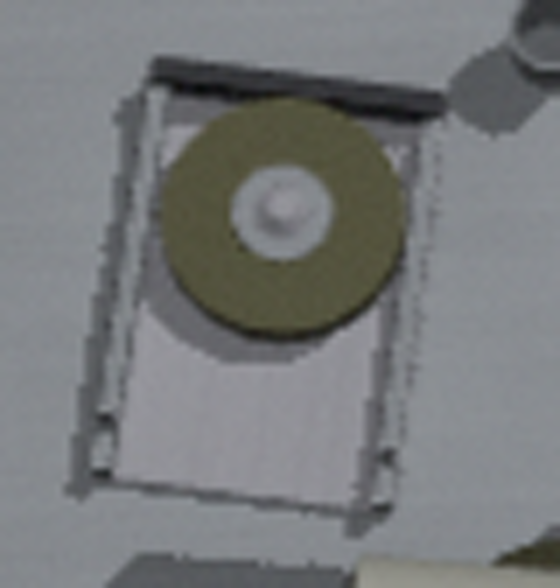

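The top view shows the mould touching the end stop, at about (283,100) in the zoomed crop. The press is steady at about 18 N, so I'm handing in.

```bash
python3 -c "
from bench import job;print(job.job_done())"
```

```text
the job is handed in; nothing more can be done
None
```

I pushed the mould along the bed to the end stop, then pressed the lever through the guard window with the shut fingers. I handed in with the lever still held down, at about 12 s of the 48 s allowed; the hand-in reports no verdict.

- **Mould:** the push stalled at tool x = 604.2 mm, against 604.6 mm predicted, while the force rose from 4 to 13 N. The top and side views afterwards both show the mould lying flat against the stop.
- **Lever:** the travel stopped at tool height 110.7 mm and the force rose from 7 to about 18 N, steady over the last 0.6 s. That was about 4 mm lower than I had predicted (114.7 mm). I cannot read the lever angle, so full press is inferred from the hard stop.
- **Guard:** nothing in the pictures or forces pointed to a touch, and the fingers were clearly inside the window.
- **Bystanders:** the spare mould measured the same place before and after in the side view. The others I did not measure again; the arm passed well above them.

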